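Blow out and close the stage pocket of a stereo microscope

ROBOT

A 6-joint arm with a two-finger parallel gripper is mounted at the origin on the work surface. World frame = base frame: x ahead of the robot, y to its left, z up, the work surface at z = 0. Lengths are in m, angles in rad, forces in N, time in s.
With the tool pointing down it reaches from about 0.35 to 0.725 m from the base axis. Payload 4.3 kg.
Tool frame: the origin (TCP) lies between the finger pads; the fingertips stand 8 mm ahead of it and the grasp point (between the pads) lies 11 mm behind it (robot.tip_reach is the distance from the TCP to the fingertips, in m); z points along the fingers, y is the direction in which the jaws open and shut (so a half turn about z gives the same grasp; the last joint's range is limited). The gripper opens to 85 mm and grips with 20 to 120 N. Pads are 22 mm wide; open, the fingers measure 114 mm over their backs; the gripper's body (76 mm by 85 mm) begins 54 mm behind the grasp point. The pads swing forward as they close: fully open they stand 13 mm farther back than shut.
Start: joints at [1.183, 0.377, 0.081, 1.274, 0, 1.46], TCP at [0.158, 0.553, 0.239] pointing down, gripper open.
Joint ranges: [-2.72, 2.72], [-0.84, 1.66], [-1.02, 1.22], [-1.77, 2.12], [-1.37, 1.28], [-3.14, 3.14]. Speed limits (rad/s): [2.57, 2.57, 3.14, 3.14, 3.14, 3.14].

INTERFACE

Orientations are given as a 3x3 rotation matrix whose columns are the frame's x, y, z axes.
In Python, from bench import robot gives the robot as it stands.
- The arm moves only by the shell command python3 -m creep 'ROWS' [OPENING] [FORCE]. ROWS is text: rows parted by semicolons, each of 6 numbers parted by spaces: the shift along the tool's x, y, z in cm, then the turn, a rotation vector about the tool's x, y, z in degrees. In form: tx ty tz ax ay az; .... A call has 1 to 12 rows; each row shifts and turns the commanded pose from where the row before left it, along the tool's axes as they then stand; what a row does not reach is not made up. A row lasts 1/12 s, in which the tool goes at most 41.7 mm and 7.16 degrees, less where a joint would pass 70% of its speed; a pose out of reach is approached as far as the arm can. A call with a gripper value outside its range is refused whole. OPENING is the gripper's target within -1 to 1 (fully open at 1, half-way at 0, shut at -1), set as the call begins (- or left out, the last holds). The fingers move at their own pace and stop on an object; FORCE is the grip in N (left out, the last holds). Time passes only in rows, so rows that do not move let the fingers close. It gives the time, the measured TCP pose, the force and the opening at its end, in the units of the state.
- robot.get_obs(): the state, without advancing time (a new reading comes with each control period).
- robot.read_camera(name): name is "side" or "top" or "wrist"; returns a dict with "color" (420x560x3 uint8, blue, green, red), "depth" (420x560 float32, m along the optical axis (not along the pixel's ray), 0 where there is no reading), "intrinsics" (3x3 intrinsics, pixels), "k1" (the pictures are not rectified: a ray, as slopes to the right and down, at radius r is drawn at 1 + k1 r^2 times it, then the intrinsics apply), "R" (3x3) and "t" (3): a world point X has camera coordinates R X + t. Camera axes: x right, y down, z forward; pixel columns grow to the right and rows downward; lengths in m; the calibration is good to about 2 mm. A picture is of the moment at which its call begins.
- robot.finish_job(): hands the job in, once; it reports no verdict.
Trained networks look in a picture, given as the dict that the camera call returned (one of the last four; its "shot" number tells which), for a name from the list of things; names that differ only in an ending like _2 or _b are one class to them, and where a whole thing is asked for, a point or a joint stands for the part that bears it (a point fixed in the world has none). Each returns a list of dicts, best first, with "confidence" (0 to 1); they miss things now and then, are a little off and sometimes report something else, mostly with a low value. They report only what shows in the picture. A call takes as long as a camera call. They do not tell look-alikes from the thing itself.
- robot.recognise(thing, picture): "rect" ([left, top, right, bottom] in pixels, round what is visible of it).
The state is a dict: "time_s": time; "q": joint angles; "joint_velocities": joint speeds; "tau": joint torques, N m; "tool_pos": TCP position; "ee_rot": TCP orientation; "force": force on the tool from outside, world axes, zero at the start; "ft_torque": the same for the moment, N m; "gripper_width": opening from 0.0 (shut) to 1.0 (fully open).
Only numpy, scipy, OpenCV 4.12 (cv2) and the standard library are available. Lean on these libraries where they do the work, as an engineer would, in place of code of your own. Each camera call takes 0.05 s, during which the arm holds its last target.

TASK

Get the stereo microscope ready for looking at herb slices. Take the air blower from its rest, hold its nozzle a few centimetres from the empty round pocket in the stage, pointed at the pocket's middle and kept still for a good second to blow out the dust, and lay it gently back on its rest. Then slide the loose white stage disc across the stage, keeping it down on the surface all the way, until it drops in flush and level, and leave everything else standing where it is.

Things in the scene. Friction and masses are not known exactly. Their poses are not given: they have to be found in the camera images.
- microscope: Stereo microscope on a boom stand, fixed to the bench. Its base, the stage, is a flat grey plate 300 mm (own x) by 310 mm (own y) by 28 mm high; origin under the plate's centre, own x towards the column at the far side, own y to the left. The head is swung aside to own -y: nothing overhangs the pocket.
- column (a point): Foot of the microscope's steel column, on the stage's top face at own (125, 0) mm of the microscope. The column is 32 mm across (flange 52 mm across, 14 mm high) and ends 385 mm above the bench. At 318 mm above the bench a boom 25 mm thick runs from it towards own -y to the head 345 mm away, whose lowest point is 190 mm above the bench; a 90 mm stub goes to +y.
- pocket (a point): Centre of the mouth of the round pocket in the stage, level with the stage's top face (28 mm above the bench), own (20, 0) mm of the microscope; axes as the microscope's. The pocket is 63 mm across and 6 mm deep with a flat floor, a dark round light well in its middle, and a 1 mm chamfer at its rim.
- disc_center (a point): Centre (half-way up) of the loose opal-white stage disc, 60 mm across, 6 mm thick, about 45 g; it lies flat on the stage near the stage's front edge. Seated in the pocket it is flush with the stage.
- eyepiece_center (a point): Centre of a spare eyepiece standing on the stage: a black round barrel 30 mm across and 35 mm high on a narrower steel foot. Leave it alone.
- lens_cap_center (a point): Centre of a black round lens cap lying on the stage, 46 mm across and 14 mm high. Leave it alone.
- vial_center (a point): Centre of a glass specimen vial with a white cap standing on the stage, 27 mm across and 38 mm high. Leave it alone.
- blower_center (a point): Centre of the housing of the cordless air blower, about 200 g, which lies level on its rest: a grey block with rounded edges, 115 mm long (own x), 36 mm wide (own y), 42 mm high; rubber pads on the sides of its middle are the grip. At its +x end a thin nozzle is bent downwards. It blows by itself when lifted from the rest.
- nozzle (a point): The outlet of the blower's bent nozzle, 102 mm ahead of the housing's centre (own x) and 31 mm below it. This point's own z axis is the direction of the jet: forward and 60 degrees down from the housing's length (0.5 forward, 0.87 down).
- rest_seat (a point): Where the centre of the blower's housing lies on its rest (66 mm above the bench), x along the blower. The fixed rest is a black foot 110 x 80 x 8 mm with two saddles, 10 mm thick, 38 mm ahead of and behind the centre; their seats are 45 mm above the bench, between side horns 17 mm higher, 8 mm thick, standing 40 mm apart at the seat and 45 mm at the top.
- petri_dish_center (a point): Centre of a glass dish with herb slices, 92 mm across, 16 mm high, on the bench. Leave it alone.
- mortar_center (a point): Centre of a white mortar, 112 mm across and 70 mm high, its pestle leaning in it to about 115 mm, on the bench. Leave it alone.
- herb_jar_center (a point): Centre of an amber glass jar with black cap, 60 mm across, 85 mm high, on the bench. Leave it alone.
- tweezers_center (a point): Centre of steel tweezers, 130 mm long, 6 mm high, on the bench. Leave them alone.
Not all that is in view belongs to the job. Of the things like the part that bears disc_center, leave any that is blue; of the rest the smaller one is meant. There is more than one size of the part that bears blower_center; the job needs the smaller.

How it is judged:
By the outcome, as a careful person would: the job done as asked, in the order asked, and still so for the second after the job is handed in, with the robot touching nothing.
It also fails if it takes over 67 s, if anything falls off the work surface, if the arm or the gripper's body presses on something with over 40 N, if the wrist force passes 120 N, or if a joint passes its speed limit or range.

## Working session

There is one attempt and no reset: what is moved stays moved. The work goes in short steps, Python scripts to look and compute and a shell command to move; the robot and the scene stay as the last step left them, time stands still between calls to the robot, and variables do not carry over. Pictures are saved under pics/ and viewed, and the job is handed in when it is done.

```bash
ls; mkdir -p pics; cat > h.py <<'E'
import numpy as np, cv2, json
from bench import robot
def shot(n,f):
    p=robot.read_camera(n); cv2.imwrite('pics/'+f,p['color']); return p
def ray(p,u,v):
    K=p['intrinsics']; x=(u-K[0,2])/K[0,0]; y=(v-K[1,2])/K[1,1]
    k=p['k1']; a,b=x,y
    for _ in range(30):
        r2=a*a+b*b; a=x/(1+k*r2); b=y/(1+k*r2)
    return np.array([a,b,1.])
def at_z(p,u,v,z):
    R,t=np.array(p['R']),np.array(p['t']); c=-R.T@t; d=R.T@ray(p,u,v)
    return c+d*(z-c[2])/d[2]
def at_depth(p,u,v):
    R,t=np.array(p['R']),np.array(p['t']); d=p['depth'][int(round(v)),int(round(u))]
    return R.T@(ray(p,u,v)*d-t)
def proj(p,X):
    c=np.array(p['R'])@np.array(X)+np.array(p['t']); a,b=c[0]/c[2],c[1]/c[2]; s=1+p['k1']*(a*a+b*b)
    K=p['intrinsics']; return K[0,0]*a*s+K[0,2],K[1,1]*b*s+K[1,2]
E
python3 - <<'E'
from h import *
np.set_printoptions(precision=3,suppress=True)
for n in ['top','side','wrist']:
    p=shot(n,n+'0.png'); print(n,p['intrinsics'].ravel(),p['k1'],-np.array(p['R']).T@p['t'])
    for th in ['microscope','disc_center','blower_center','nozzle','eyepiece_center','lens_cap_center','vial_center','petri_dish_center','mortar_center','herb_jar_center','tweezers_center','rest_seat','pocket']:
        try:
            for r in robot.recognise(th,p): print(th,np.array(r['rect']).round(),round(r['confidence'],2))
        except Exception as e: print(th,e)
o=robot.get_obs();print(o)
E
```

```text
pics
top [479.702   0.    279.573   0.    479.702 203.639   0.      0.      1.   ] -0.035561875405000595 [0.152 0.014 1.586]
microscope [251.  68. 454. 218.] 0.91
disc_center [312. 188. 336. 209.] 0.77
disc_center [310. 223. 338. 248.] 0.6
disc_center [366. 186. 383. 207.] 0.58
blower_center [185. 185. 210. 231.] 0.93
blower_center [172. 278. 205. 343.] 0.72
nozzle [186. 183. 207. 228.] 0.73
nozzle [171. 277. 203. 342.] 0.71
eyepiece_center [331. 151. 337. 156.] 0.42
lens_cap_center [306. 170. 320. 183.] 0.59
lens_cap_center [203. 123. 231. 148.] 0.55
petri_dish_center [204. 125. 231. 150.] 0.91
mortar_center [133. 121. 173. 156.] 0.83
mortar_center [187. 183. 212. 228.] 0.21
herb_jar_center [149. 242. 173. 261.] 0.94
tweezers_center [398. 244. 415. 267.] 0.66
rest_seat [185. 194. 216. 233.] 0.71
pocket [252.  70. 458. 220.] 0.87
side [491.943   0.    277.707   0.    491.943 207.509   0.      0.      1.   ] 0.04671097505529579 [ 0.412 -0.744  0.966]
microscope [262. 109. 529. 380.] 0.83
disc_center [281. 268. 306. 291.] 0.68
disc_center [222. 268. 255. 298.] 0.66
disc_center [292. 33
[... 704 characters left out ...]
.863 213.432   0.      0.      1.   ] -0.042805524647394254 [0.08  0.576 0.374]
blower_center [ 45. 143. 127. 322.] 0.95
nozzle [ 48. 143. 130. 321.] 0.93
herb_jar_center [175. 317. 228. 390.] 0.69
{'time_s': 2.1, 'q': array([ 1.183,  0.377,  0.081,  1.274, -0.   ,  1.461]), 'joint_velocities': array([-0.002,  0.002, -0.001, -0.   ,  0.   , -0.002]), 'tau': array([  0.001, -46.351,  27.015,   0.   ,  -0.   ,   0.   ]), 'tool_pos': array([0.158, 0.553, 0.239]), 'ee_rot': array([[-0.962,  0.274,  0.   ],
       [ 0.274,  0.962,  0.   ],
       [-0.   ,  0.   , -1.   ]]), 'force': array([ 0.303, -0.281,  0.226]), 'ft_torque': array([-0.014, -0.007,  0.026]), 'gripper_width': 0.9977964664187396}
```

View pics/top0.png

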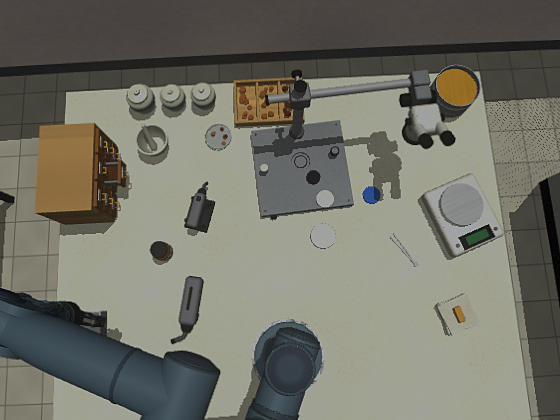

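View pics/side0.png

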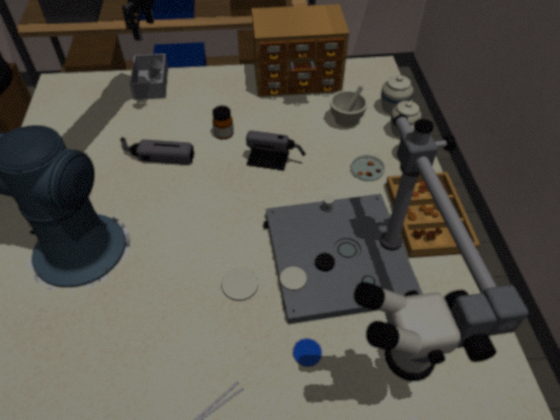

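View pics/wrist0.png

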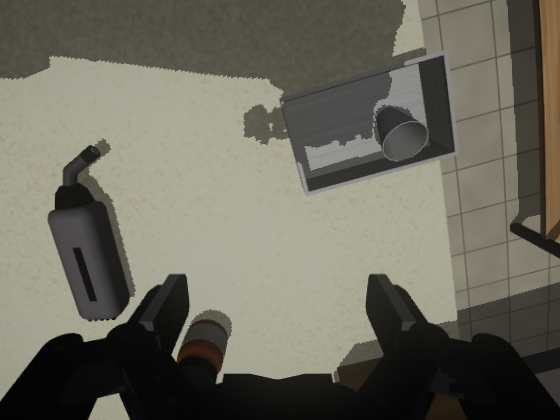

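```bash
python3 - <<'E'
from h import *
a=cv2.imread('pics/top0.png'); cv2.imwrite('pics/topc.png',cv2.resize(a[110:220,240:370],None,fx=5,fy=5,interpolation=cv2.INTER_CUBIC))
cv2.imwrite('pics/topb.png',cv2.resize(a[170:240,170:230],None,fx=8,fy=8,interpolation=cv2.INTER_CUBIC))
a=cv2.imread('pics/side0.png'); cv2.imwrite('pics/sidec.png',cv2.resize(a[185:325,255:425],None,fx=4,fy=4,interpolation=cv2.INTER_CUBIC))
cv2.imwrite('pics/sideb.png',cv2.resize(a[110:190,225:325],None,fx=7,fy=7,interpolation=cv2.INTER_CUBIC))
E
```

```text
(no output)
```

View pics/topc.png

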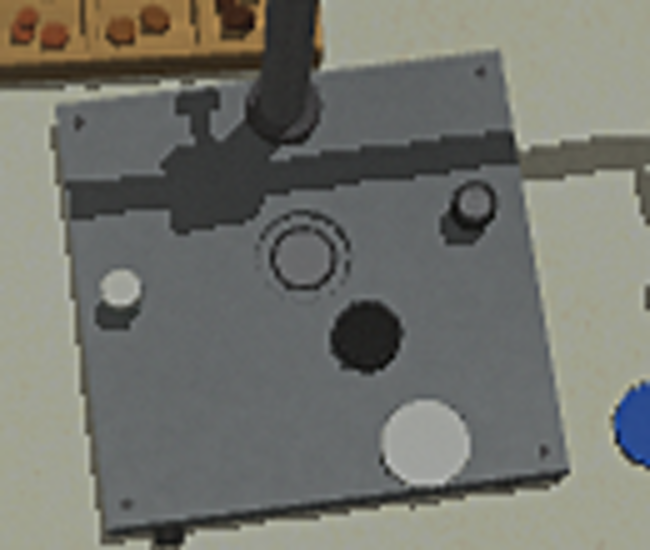

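View pics/topb.png

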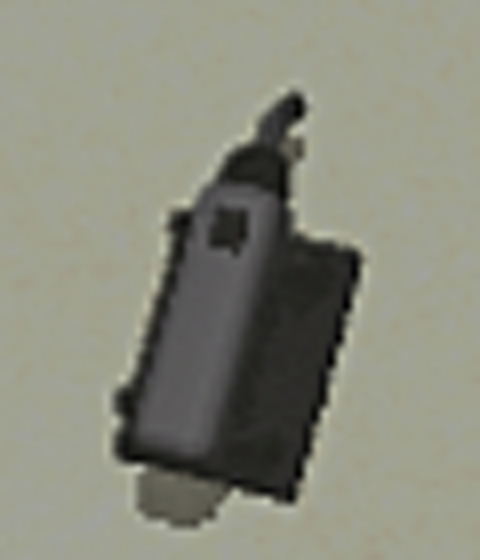

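View pics/sidec.png

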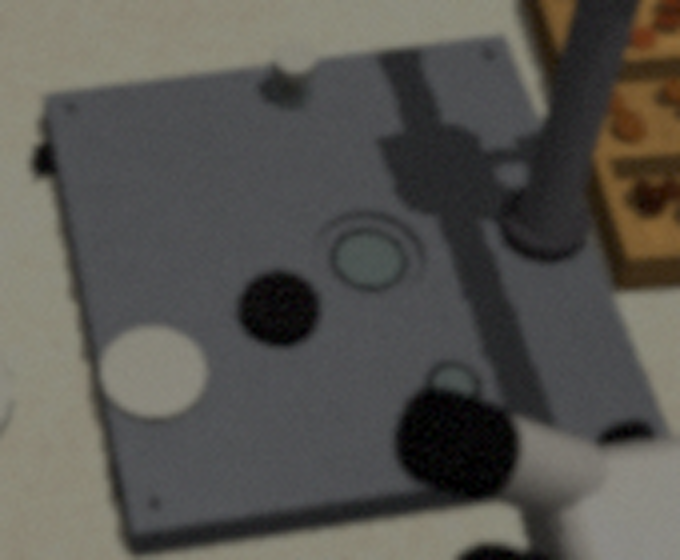

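View pics/sideb.png

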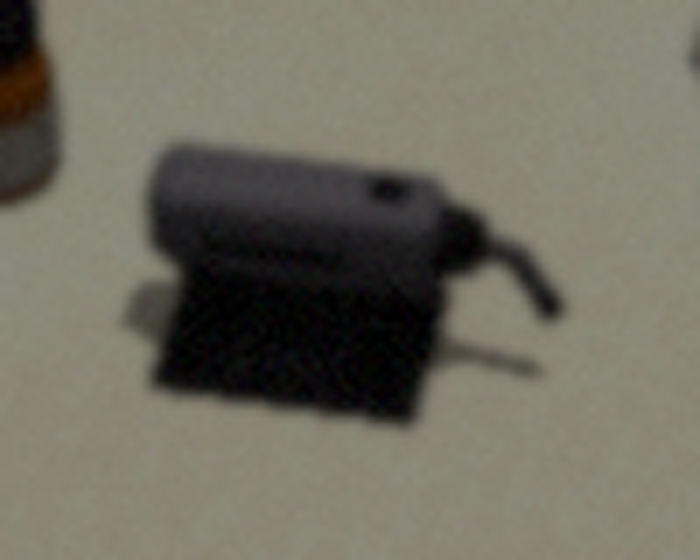

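```bash
python3 - <<'E'
from h import *
np.set_printoptions(precision=4,suppress=True)
pt=robot.read_camera('top'); ps=robot.read_camera('side')
cv=lambda x,f,o:(x+.5)/f-.5+o
T=lambda x,y,z:at_z(pt,cv(x,5,240),cv(y,5,110),z)
S=lambda x,y,z:at_z(ps,cv(x,4,255),cv(y,4,185),z)
print('corners T'); C=[T(57,103,.028),T(499,50,.028),T(569,470,.028),T(103,530,.028)]
for c in C: print(c)
for i in range(4): print(np.linalg.norm(C[i]-C[i-1]))
print('S corners',S(46,96,.028),S(503,37,.028),S(132,541,.028))
print('pocket',T(303,258,.022),S(369,259,.022), T(303,256,.028))
print('disc',T(426,443,.034),S(154,371,.034))
print('cap',T(366,336,.042),S(279,309,.042))
print('eyep',T(473,203,.067),T(461,228,.03), S(453,381,.067))
print('vial',T(121,287,.066),S(295,60,.066))
B=lambda x,y,z:at_z(pt,cv(x,8,170),cv(y,8,170),z)
D=lambda x,y,z:at_z(ps,cv(x,7,225),cv(y,7,110),z)
print('blower front/rear top',B(240,195,.085),B(175,445,.085)); print(B(205,320,.087))
print('nozzle tip',B(297,100,.035),D(553,313,.035))
print('side top ridge',D(185,150,.085),D(435,180,.085))
for u,v in [(195,210),(196,207),(197,205),(192,222),(198,200)]: print(u,v,at_depth(pt,u,v))
print(at_depth(pt,290,180),at_depth(ps,300,240),at_depth(ps,325-50,275))
print('rest foot corners',B(358,248,.008),B(292,500,.008))
E
```

```text
corners T
[0.7516 0.0847 0.028 ]
[ 0.7745 -0.2221  0.028 ]
[ 0.4757 -0.2452  0.028 ]
[0.4513 0.066  0.028 ]
0.30093288601559126
0.3076765504953683
0.2997395651760605
0.31213126326645196
S corners [0.4526 0.0603 0.028 ] [0.7489 0.0825 0.028 ] [ 0.4744 -0.2507  0.028 ]
pocket [ 0.6335 -0.0778  0.022 ] [ 0.6328 -0.0785  0.022 ] [ 0.633  -0.0776  0.028 ]
disc [ 0.4977 -0.1509  0.034 ] [ 0.4971 -0.1516  0.034 ]
cap [ 0.571  -0.1153  0.042 ] [ 0.5713 -0.1222  0.042 ]
eyep [ 0.6518 -0.1904  0.067 ] [ 0.6467 -0.1858  0.03  ] [ 0.6522 -0.1933  0.067 ]
vial [0.6063 0.0458 0.066 ] [0.6049 0.0424 0.066 ]
blower front/rear top [0.5214 0.2561 0.085 ] [0.4208 0.2836 0.085 ]
[0.4704 0.2706 0.087 ]
nozzle tip [0.5733 0.2396 0.035 ] [0.5698 0.2411 0.035 ]
side top ridge [0.4302 0.2934 0.085 ] [0.5253 0.2667 0.085 ]
195 210 [0.4691 0.2713 0.0865]
196 207 [0.4782 0.2676 0.0886]
197 205 [0.4844 0.2641 0.0894]
192 222 [0.1521 0.0138 1.5862]
198 200 [0.5013 0.2611 0.0867]
[ 0.5688 -0.0394  0.0235] [ 0.5259 -0.0432  0.0251] [ 0.459  -0.1201  0.0007]
rest foot corners [0.5148 0.2191 0.008 ] [0.4088 0.249  0.008 ]
```

```bash
python3 -m creep '-1.6 -.8 0 0 0 0;-3.2 -1.6 0 0 0 0;-3.5 -1.7 0 0 0 0;-3.5 -1.7 0 0 0 0;-3.5 -1.7 0 0 0 0;-3.5 -1.7 0 0 0 0;-3.5 -1.7 0 0 0 0;-3.5 -1.7 0 0 0 0;-3.5 -1.7 0 0 0 0;-3.5 -1.7 0 0 0 0;-3.2 -1.6 0 0 0 0;-1.5 -1 0 0 0 0' 1 50
python3 -m creep '0 0 0 0 0 0;0 0 0 0 0 0'
python3 - <<'E'
from h import *
p=shot('wrist','w1.png'); import pickle; pickle.dump(p,open('w1.pkl','wb'))
o=robot.get_obs(); print(o['tool_pos'],o['ee_rot'],o['time_s'])
E
```

```text
time_s: 3.2
tool_pos: [0.4704, 0.2686, 0.2393]
ee_rot: [[-0.961, 0.278, 0.002], [0.278, 0.961, -0.001], [-0.002, -0.0, -1.0]]
force: [-0.9, 0.3, -0.7]
gripper_width: 0.996
time_s: 3.37
tool_pos: [0.4677, 0.2707, 0.2392]
ee_rot: [[-0.961, 0.276, -0.0], [0.276, 0.961, 0.001], [0.001, 0.0, -1.0]]
force: [-0.4, 0.9, -0.3]
gripper_width: 1.0
[0.46699133 0.27140586 0.23928751] [[-9.61524786e-01  2.74717537e-01 -6.01019625e-04]
 [ 2.74717225e-01  9.61524904e-01  5.52905254e-04]
 [ 7.29788106e-04  3.66521662e-04 -9.99999667e-01]] 3.4167
```

View pics/w1.png

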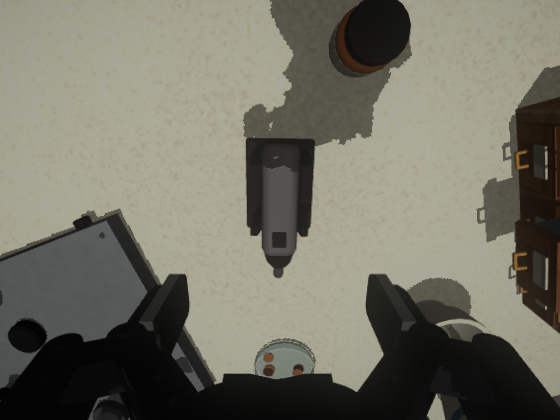

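```bash
python3 - <<'E'
from h import *
import pickle
np.set_printoptions(precision=4,suppress=True)
p=pickle.load(open('w1.pkl','rb'))
o=robot.get_obs()
a=p['color']; cv2.imwrite('pics/w1c.png',cv2.resize(a[125:290,220:340],None,fx=3.6,fy=3.6,interpolation=cv2.INTER_CUBIC))
for n,u,v,z in [('rear',281,143,.087),('front',280,249,.087),('midL',264,200,.066),('midR',299,200,.066),('nozzle',278,275,.035),('footRL',247,140,.045),('footRR',314,140,.045),('hornFL',251,236,.062),('hornFR',308,236,.062)]: print(n,at_z(p,u,v,z))
for u,v in [(281,170),(281,200),(280,220),(285,200),(275,200)]: print(at_depth(p,u,v))
E
```

```text
rear [0.4195 0.289  0.087 ]
front [0.5198 0.2596 0.087 ]
midL [0.472  0.2564 0.066 ]
midR [0.4818 0.2907 0.066 ]
nozzle [0.5762 0.2416 0.035 ]
footRL [0.4113 0.2555 0.045 ]
footRR [0.4303 0.3217 0.045 ]
hornFL [0.5077 0.2308 0.062 ]
hornFR [0.5247 0.2898 0.062 ]
[0.4434 0.2822 0.0856]
[0.4705 0.2745 0.0881]
[0.49  0.268 0.087]
[0.4718 0.2781 0.0872]
[0.469  0.2691 0.0881]
```

View pics/w1c.png

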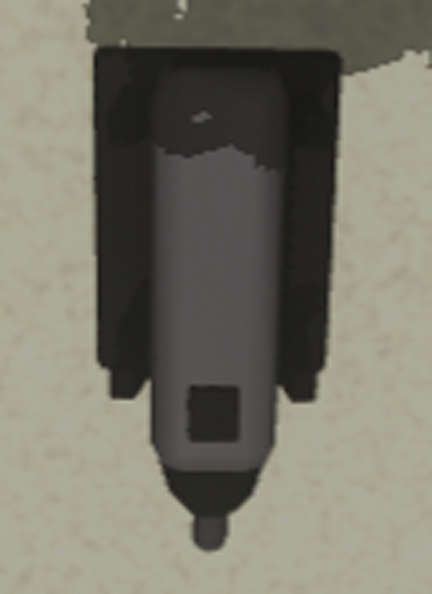

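```bash
python3 -m creep '-.45 .25 1 0 0 0;0 0 2 0 0 0;0 0 2.5 0 0 0;0 0 2.5 0 0 0;0 0 2.5 0 0 0;0 0 2.5 0 0 0;0 0 2.2 0 0 0;0 0 1.7 0 0 0;0 0 1 0 0 0;0 0 .7 0 0 0;0 0 0 0 0 0;0 0 0 0 0 0' 1
python3 - <<'E'
from h import *
p=shot('wrist','w2.png');o=robot.get_obs(); print(o['tool_pos'],o['force'])
E
```

```text
time_s: 4.42
tool_pos: [0.4724, 0.273, 0.0536]
ee_rot: [[-0.962, 0.273, 0.0], [0.273, 0.962, 0.0], [-0.0, 0.0, -1.0]]
force: [-0.0, 1.0, 0.2]
gripper_width: 1.004
[0.4729104  0.27308149 0.05419511] [ 0.29181507  0.34278485 -0.38568165]
```

View pics/w2.png

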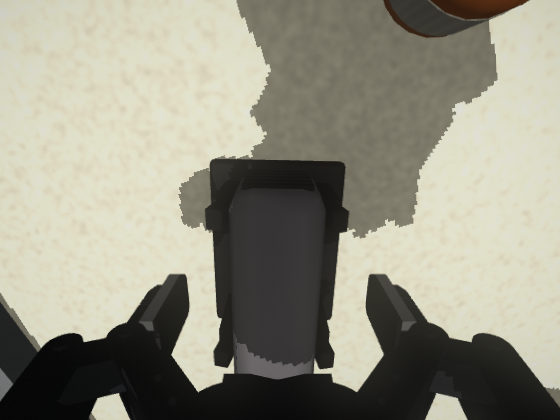

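```bash
python3 - <<'E'
from h import *
p=robot.read_camera('wrist');o=robot.get_obs(); R=o['ee_rot'];t=o['tool_pos']
print([proj(p,t+R@[0,y,z]) for y in(-.04,0,.04) for z in (-.011,)])
for u in (206,349): print(at_z(p,u,217,.062))
for u in (217,334): print(at_z(p,u,350,.062))
E
```

```text
[(np.float64(188.74716243308592), np.float64(295.85523317038974)), (np.float64(275.9717066260375), np.float64(296.2005125894267)), (np.float64(363.19636414519846), np.float64(295.9898486269676))]
[0.4293412  0.25441031 0.062     ]
[0.44613944 0.31345692 0.062     ]
[0.49800414 0.23502205 0.062     ]
[0.5142537  0.29197538 0.062     ]
```

```bash
python3 -m creep '0 0 0 0 0 0;0 0 0 0 0 0;0 0 0 0 0 0;0 0 0 0 0 0;0 0 0 0 0 0;0 0 0 0 0 0;0 0 0 0 0 0;0 0 0 0 0 0' -1 50
python3 -m creep '0 0 -.5 0 0 0;0 0 -1 0 0 0;0 0 -1.5 0 0 0;0 0 -1.5 0 0 0;0 0 -1.5 0 0 0;0 0 -1 0 0 0;0 0 -.5 0 0 0;0 0 0 0 0 0;0 0 0 0 0 0'
python3 - <<'E'
from h import *
p=shot('wrist','w3.png');o=robot.get_obs(); print(o['tool_pos'],o['force'])
p=shot('side','s3.png');p=shot('top','t3.png')
E
```

```text
time_s: 5.18
tool_pos: [0.4729, 0.2726, 0.0539]
ee_rot: [[-0.962, 0.274, 0.001], [0.274, 0.962, 0.0], [-0.001, 0.001, -1.0]]
force: [-0.1, 0.0, 5.7]
gripper_width: 0.416
time_s: 5.93
tool_pos: [0.4721, 0.2724, 0.1281]
ee_rot: [[-0.962, 0.274, -0.0], [0.274, 0.962, 0.0], [0.0, -0.0, -1.0]]
force: [-0.1, 0.2, -2.1]
gripper_width: 0.419
[0.47176399 0.27224977 0.12759821] [-0.31271491 -0.18902678 -1.40900231]
```

View pics/s3.png

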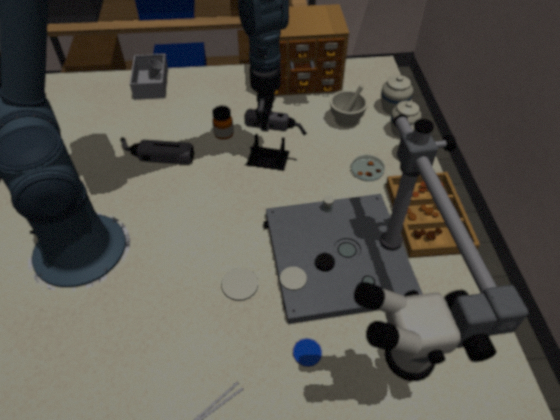

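View pics/w3.png

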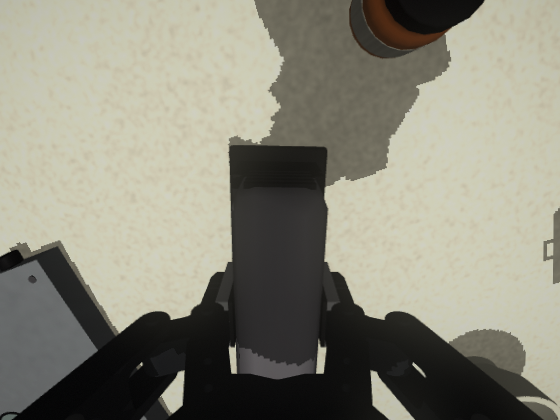

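```bash
python3 - <<'E'
from h import *
np.set_printoptions(precision=4,suppress=True)
o=robot.get_obs(); R=o['ee_rot'];t=o['tool_pos']
ps=robot.read_camera('side');pt=robot.read_camera('top')
N=t+R@[-.102,0,.031-.012]; print(N)
for n,p,f in(('side',ps,'s4.png'),('top',pt,'t4.png')):
    u,v=proj(p,N); print(n,u,v); x,y=int(u)-25,int(v)-25
    c=cv2.resize(p['color'][y:y+50,x:x+50],None,fx=8,fy=8,interpolation=cv2.INTER_CUBIC)
    cv2.circle(c,(int((u-x+.5)*8),int((v-y+.5)*8)),4,(0,0,255),1); print(x,y)
    cv2.imwrite('pics/'+f,cv2.convertScaleAbs(c,alpha=1.5))
E
python3 -c "
import cv2,numpy as np
cv2.imwrite('pics/st4.png',np.hstack([cv2.imread('pics/s4.png'),cv2.imread('pics/t4.png')]))"
```

```text
[0.5696 0.2441 0.1081]
side 304.33536796620996 133.16197914364432
279 108
top 201.85286706007997 177.43431505027948
176 152
```

View pics/st4.png

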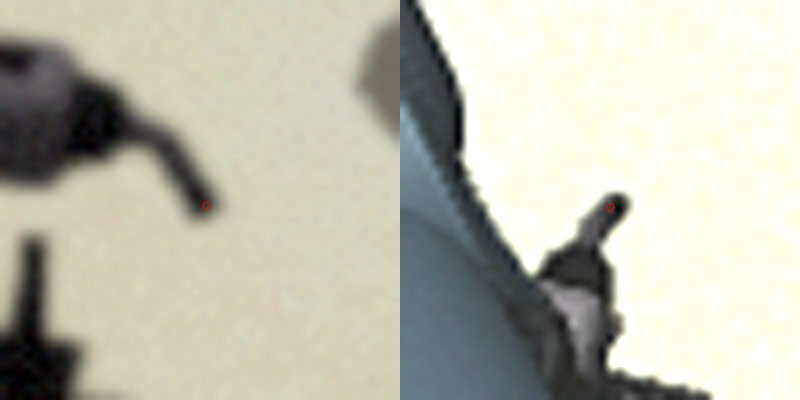

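```bash
python3 -m creep '-.4 -1 0 0 0 0;-.9 -2.1 0 0 0 0;-1.2 -2.7 0 0 0 0;-1.2 -2.9 0 0 0 0;-1.2 -2.9 0 0 0 0;-1.2 -2.9 0 0 0 0;-1.2 -2.9 0 0 0 0;-1.2 -2.9 0 0 0 0;-1.2 -2.9 0 0 0 0;-1.2 -2.7 0 0 0 0;-1.0 -2.1 0 0 0 0;-.6 -1.2 0 0 0 0'
python3 -m creep '0 0 .6 0 0 0;0 0 1 0 0 0;0 0 1.2 0 0 0;0 0 .8 0 0 0;0 0 .5 0 0 0;0 0 0 0 0 0;0 0 0 0 0 0'
python3 - <<'E'
from h import *
np.set_printoptions(precision=4,suppress=True)
ps=shot('side','s5.png');pt=shot('top','t5.png')
o=robot.get_obs(); R=o['ee_rot'];t=o['tool_pos'];print(o['time_s'],t)
N=t+R@[-.104,0,.031-.012]; J=R@[-.5,0,.866]; P=np.array([.633,-.078,.028])
print(N,'axis miss',(N-P)-J*((N-P)@J),'dist',(P-N)@J)
for n,p,f in(('side',ps,'s6.png'),('top',pt,'t6.png')):
    u,v=proj(p,N); print(n,u,v); x,y=int(u)-25,int(v)-25
    c=cv2.resize(p['color'][y:y+50,x:x+50],None,fx=8,fy=8,interpolation=cv2.INTER_CUBIC)
    for X,k in((N,(0,0,255)),(P,(0,255,0))):
        u,v=proj(p,X);cv2.circle(c,(int((u-x+.5)*8),int((v-y+.5)*8)),4,k,1)
    cv2.imwrite('pics/'+f,cv2.convertScaleAbs(c,alpha=1.5))
cv2.imwrite('pics/st6.png',np.hstack([cv2.imread('pics/s6.png'),cv2.imread('pics/t6.png')]))
E
```

```text
time_s: 7.18
tool_pos: [0.5124, -0.0458, 0.1282]
ee_rot: [[-0.961, 0.277, 0.0], [0.277, 0.961, -0.001], [-0.0, -0.001, -1.0]]
force: [-0.9, 0.3, -1.4]
gripper_width: 0.416
time_s: 7.77
tool_pos: [0.5119, -0.0418, 0.0868]
ee_rot: [[-0.962, 0.273, -0.001], [0.273, 0.962, 0.0], [0.001, 0.0, -1.0]]
force: [0.2, -0.1, -1.3]
gripper_width: 0.418
7.8667 [ 0.5128 -0.0423  0.0877]
[ 0.6129 -0.0707  0.0688] axis miss [0.002 0.001 0.001] dist 0.04598203230311473
side 339.7231193739 235.2614850364753
top 298.99029084921443 163.0672318852616
```

View pics/st6.png

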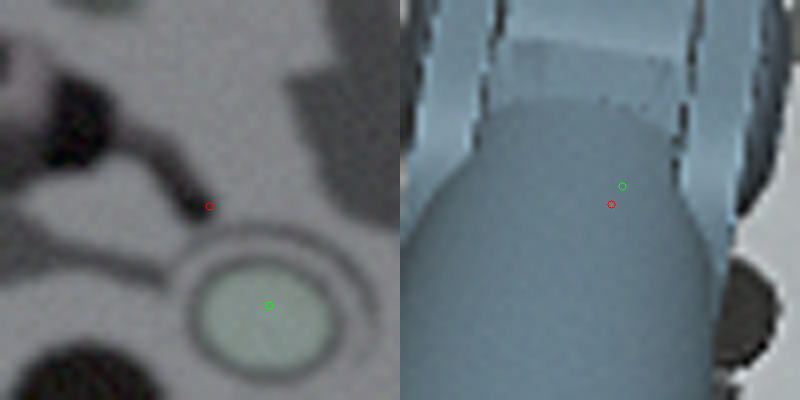

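View pics/s5.png

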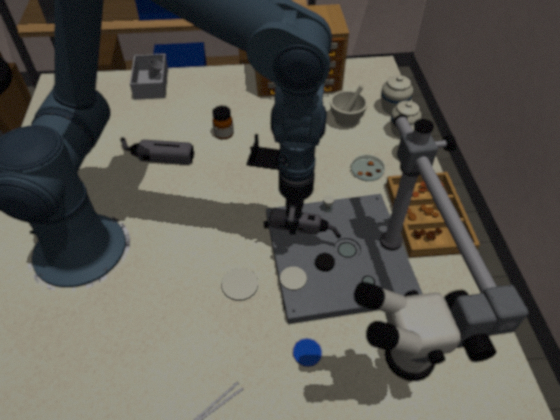

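```bash
python3 -m creep '0 0 0 0 0 0;0 0 0 0 0 0;0 0 0 0 0 0;0 0 0 0 0 0;0 0 0 0 0 0;0 0 0 0 0 0;0 0 0 0 0 0;0 0 0 0 0 0;0 0 0 0 0 0;0 0 0 0 0 0;0 0 0 0 0 0;0 0 0 0 0 0'
python3 -m creep '0 0 0 0 0 0;0 0 0 0 0 0;0 0 0 0 0 0;0 0 0 0 0 0;0 0 0 0 0 0;0 0 0 0 0 0;0 0 0 0 0 0;0 0 0 0 0 0;0 0 0 0 0 0;0 0 0 0 0 0;0 0 0 0 0 0;0 0 0 0 0 0'
python3 -m creep '0 0 -.5 0 0 0;0 0 -.8 0 0 0;0 0 -1.2 0 0 0;0 0 -1 0 0 0;0 0 -.6 0 0 0'
python3 -m creep '.6 1.2 0 0 0 0;1 2.1 0 0 0 0;1.2 2.7 0 0 0 0;1.2 2.9 0 0 0 0;1.2 2.9 0 0 0 0;1.2 2.9 0 0 0 0;1.2 2.9 0 0 0 0;1.2 2.9 0 0 0 0;1.2 2.9 0 0 0 0;1.2 2.7 0 0 0 0;.9 2.1 0 0 0 0;.4 1 0 0 0 0'
python3 -m creep '0 0 0 0 0 0;0 0 0 0 0 0;0 0 0 0 0 0;0 0 0 0 0 0'
```

```text
time_s: 8.87
tool_pos: [0.5124, -0.0426, 0.0873]
ee_rot: [[-0.962, 0.274, -0.0], [0.274, 0.962, 0.0], [0.0, 0.0, -1.0]]
force: [0.6, -0.2, -1.7]
gripper_width: 0.417
time_s: 9.87
tool_pos: [0.5124, -0.0426, 0.0873]
ee_rot: [[-0.962, 0.274, 0.0], [0.274, 0.962, 0.0], [0.0, 0.0, -1.0]]
force: [0.7, -0.1, -1.5]
gripper_width: 0.416
time_s: 10.28
tool_pos: [0.5135, -0.0428, 0.1303]
ee_rot: [[-0.962, 0.274, 0.003], [0.274, 0.962, -0.0], [-0.003, 0.0, -1.0]]
force: [0.3, -0.1, -0.7]
gripper_width: 0.416
time_s: 11.28
tool_pos: [0.471, 0.2758, 0.1282]
ee_rot: [[-0.963, 0.271, -0.001], [0.271, 0.963, 0.001], [0.001, 0.001, -1.0]]
force: [-0.5, -0.4, -1.9]
gripper_width: 0.414
time_s: 11.62
tool_pos: [0.4724, 0.2713, 0.1282]
ee_rot: [[-0.961, 0.276, -0.0], [0.276, 0.961, -0.0], [0.0, -0.001, -1.0]]
force: [0.0, -0.2, -1.4]
gripper_width: 0.415
```

```bash
python3 -m creep '0 0 .5 0 0 0;0 0 .9 0 0 0;0 0 1.0 0 0 0;0 0 .8 0 0 0;0 0 .6 0 0 0;0 0 .4 0 0 0;0 0 .3 0 0 0;0 0 0 0 0 0;0 0 0 0 0 0;0 0 0 0 0 0'
python3 - <<'E'
from h import *
o=robot.get_obs(); print(o['tool_pos'],o['force'])
p=shot('side','s7.png'); cv2.imwrite('pics/s7c.png',cv2.resize(p['color'][100:190,225:325],None,fx=7,fy=6,interpolation=cv2.INTER_CUBIC))
E
```

```text
time_s: 12.45
tool_pos: [0.4727, 0.2726, 0.0837]
ee_rot: [[-0.962, 0.274, 0.001], [0.274, 0.962, 0.0], [-0.001, 0.001, -1.0]]
force: [-0.3, -0.6, -2.4]
gripper_width: 0.417
[0.47266222 0.27264816 0.08369122] [-0.3165991  -0.57562749 -2.44293847]
```

View pics/s7c.png

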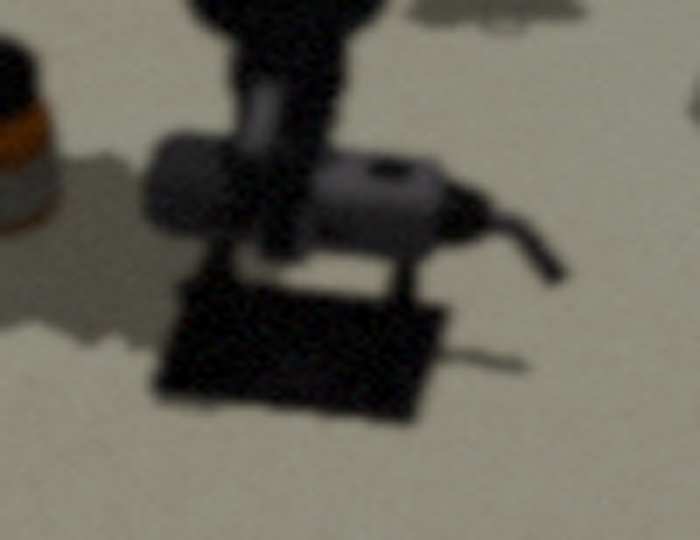

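Aligned with the rest, 30 mm above. Lowering gently.

```bash
python3 -m creep '0 0 .5 0 0 0;0 0 .6 0 0 0;0 0 .5 0 0 0;0 0 .4 0 0 0;0 0 .3 0 0 0;0 0 .2 0 0 0;0 0 .2 0 0 0;0 0 .1 0 0 0;0 0 0 0 0 0'
python3 -m creep '0 0 .1 0 0 0;0 0 .1 0 0 0;0 0 0 0 0 0;0 0 0 0 0 0'
```

```text
time_s: 13.25
tool_pos: [0.4723, 0.2724, 0.0551]
ee_rot: [[-0.962, 0.274, -0.0], [0.274, 0.962, 0.0], [0.0, -0.0, -1.0]]
force: [0.1, 1.1, -1.1]
gripper_width: 0.415
time_s: 13.58
tool_pos: [0.4726, 0.2726, 0.0539]
ee_rot: [[-0.962, 0.274, 0.001], [0.274, 0.962, 0.0], [-0.001, 0.001, -1.0]]
force: [-0.9, -0.2, 3.8]
gripper_width: 0.417
```

```bash
python3 -m creep '0 0 0 0 0 0;0 0 0 0 0 0;0 0 0 0 0 0;0 0 0 0 0 0;0 0 0 0 0 0;0 0 0 0 0 0;0 0 0 0 0 0;0 0 0 0 0 0' 1
python3 -m creep '0 0 -.5 0 0 0;0 0 -1 0 0 0;0 0 -2 0 0 0;0 0 -3 0 0 0;0 0 -3 0 0 0;0 0 -2.5 0 0 0;0 0 -1.5 0 0 0;0 0 -.5 0 0 0;0 0 0 0 0 0'
python3 - <<'E'
from h import *
o=robot.get_obs(); print(o['tool_pos'],o['force'])
p=shot('side','s8.png'); cv2.imwrite('pics/s8c.png',cv2.resize(p['color'][100:190,225:325],None,fx=5,fy=5,interpolation=cv2.INTER_CUBIC))
E
```

```text
time_s: 14.25
tool_pos: [0.4723, 0.2725, 0.0533]
ee_rot: [[-0.962, 0.274, 0.0], [0.274, 0.962, 0.0], [-0.0, 0.0, -1.0]]
force: [0.3, -0.1, -0.2]
gripper_width: 1.002
time_s: 15.0
tool_pos: [0.4735, 0.273, 0.1956]
ee_rot: [[-0.962, 0.274, 0.004], [0.274, 0.962, 0.002], [-0.003, 0.003, -1.0]]
force: [-0.5, 0.7, -0.3]
gripper_width: 0.998
[0.47354599 0.27300427 0.19559017] [-0.46822579  0.73965444 -0.31359836]
```

View pics/s8c.png

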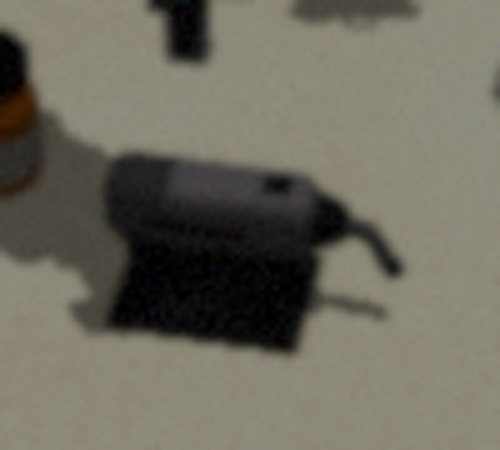

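```bash
python3 -m creep '-.4 -1.6 0 0 0 0;-1 -3 0 0 0 0;-1.3 -3.7 0 0 0 0;-1.3 -3.7 0 0 0 0;-1.3 -3.7 0 0 0 0;-1.3 -3.7 0 0 0 0;-1.3 -3.7 0 0 0 0;-1.3 -3.7 0 0 0 0;-1.3 -3.7 0 0 0 0;-1.3 -3.7 0 0 0 0;-1.2 -3.5 0 0 0 0;-.8 -2.4 0 0 0 0' .65 20
python3 -m creep '0 0 0 0 0 0;0 0 0 0 0 0;0 0 0 0 0 0'
python3 - <<'E'
from h import *
import pickle
p=shot('wrist','w9.png');o=robot.get_obs(); print(o['tool_pos'],o['ee_rot'][:,1],robot.tip_reach)
pickle.dump(p,open('w9.pkl','wb'))
E
```

```text
time_s: 16.05
tool_pos: [0.4939, -0.1538, 0.1914]
ee_rot: [[-0.961, 0.277, -0.003], [0.277, 0.961, 0.0], [0.003, -0.0, -1.0]]
force: [0.5, -0.3, 1.2]
gripper_width: 0.822
time_s: 16.3
tool_pos: [0.494, -0.1502, 0.1919]
ee_rot: [[-0.962, 0.274, -0.003], [0.274, 0.962, 0.002], [0.003, 0.001, -1.0]]
force: [0.1, -0.3, -0.2]
gripper_width: 0.827
[ 0.49421555 -0.14981549  0.19222078] [2.73366299e-01 9.61909651e-01 8.30767437e-04] 0.008
```

View pics/w9.png

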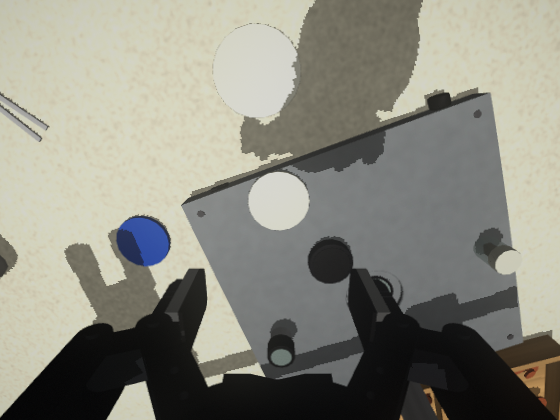

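```bash
cat >> h.py <<'E'
def disc(p,box,thr=150):
    x0,y0,x1,y1=box; g=p['color'][y0:y1,x0:x1].min(axis=2)
    m=(g>thr).astype(np.uint8); cs,_=cv2.findContours(m,cv2.RETR_EXTERNAL,cv2.CHAIN_APPROX_NONE)
    c=max(cs,key=cv2.contourArea); (u,v),ax,an=cv2.fitEllipse(c)
    pts=np.array([at_z(p,q[0][0]+x0,q[0][1]+y0,.034)[:2] for q in c])
    A=np.c_[2*pts,np.ones(len(pts))]; s=np.linalg.lstsq(A,(pts**2).sum(1),rcond=None)[0]
    return (u+x0,v+y0),ax,s[:2],np.sqrt(s[2]+s[0]**2+s[1]**2)
E
python3 - <<'E'
from h import *
import pickle
np.set_printoptions(precision=4,suppress=True)
p=pickle.load(open('w9.pkl','rb'))
print(disc(p,(235,155,320,245)))
print(at_depth(p,279,200),at_depth(p,270,190),at_depth(p,250,260), at_depth(p,400,200))
for n,u,v,z in [('cap',330,259,.042),('eyep',282,356,.063),('vial',508,260,.066),('cornerL',182,204,.028),('cornerR',491,94,.028)]: print(n,at_z(p,u,v,z))
E
```

```text
((278.20988845825195, 200.7561912536621), (57.54479217529297, 60.713069915771484), array([ 0.4992, -0.1497]), np.float64(0.029288672675924415))
[ 0.4981 -0.1485  0.0332] [ 0.4858 -0.154   0.0345] [ 0.5542 -0.1961  0.0288] [ 0.5319 -0.0333  0.0295]
cap [ 0.5692 -0.1153  0.042 ]
eyep [ 0.6553 -0.1899  0.063 ]
vial [0.6051 0.0468 0.066 ]
cornerL [ 0.4769 -0.2431  0.028 ]
cornerR [0.4554 0.065  0.028 ]
```

```bash
python3 -m creep '-.4 .1 1 0 0 0;0 0 2 0 0 0;0 0 2.2 0 0 0;0 0 2.2 0 0 0;0 0 2.2 0 0 0;0 0 2 0 0 0;0 0 1.5 0 0 0;0 0 .9 0 0 0;0 0 .5 0 0 0;0 0 .3 0 0 0;0 0 0 0 0 0;0 0 0 0 0 0' .65
python3 - <<'E'
from h import *
import pickle
np.set_printoptions(precision=4,suppress=True)
p=shot('wrist','w10.png');o=robot.get_obs(); print(o['tool_pos'],o['force'],o['gripper_width'])
R=o['ee_rot'];t=o['tool_pos']; print(proj(p,t+R@[0,0,.006]))
pickle.dump(p,open('w10.pkl','wb'))
p=shot('side','s10.png'); cv2.imwrite('pics/s10c.png',cv2.resize(p['color'][220:330,240:370],None,fx=5,fy=5,interpolation=cv2.INTER_CUBIC))
E
```

```text
time_s: 17.35
tool_pos: [0.4998, -0.1512, 0.0459]
ee_rot: [[-0.962, 0.274, 0.001], [0.274, 0.962, -0.0], [-0.001, -0.0, -1.0]]
force: [0.8, -0.3, -0.7]
gripper_width: 0.825
[ 0.5    -0.1514  0.0461] [-0.1976  0.2453  0.4141] 0.8246882230176026
(np.float64(275.6087876917378), np.float64(276.85159950421615))
```

View pics/w10.png

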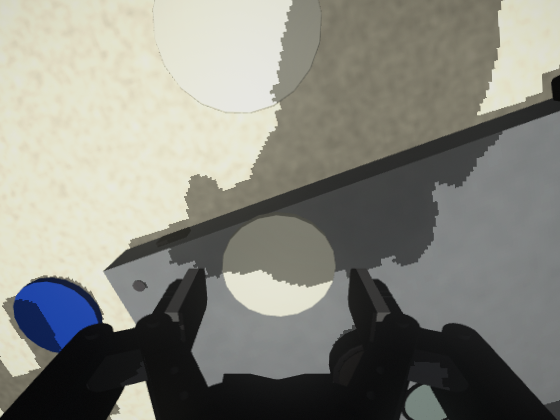

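View pics/s10c.png

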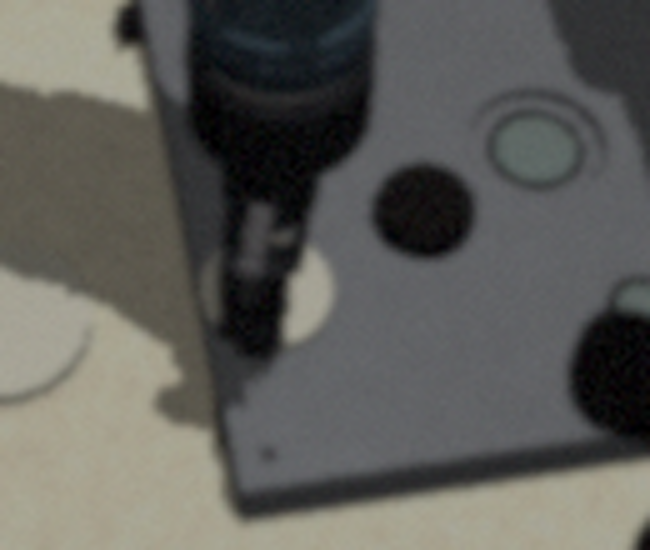

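```bash
python3 - <<'E'
from h import *
import pickle
np.set_printoptions(precision=4,suppress=True)
p=pickle.load(open('w10.pkl','rb'))
c=at_z(p,279,266,.034); print(c, at_z(p,223,266,.034),at_z(p,335,266,.034),at_z(p,279,216,.034),at_z(p,279,317,.034))
o=robot.get_obs(); print(o['ee_rot'].T@(c-o['tool_pos']))
E
```

```text
[ 0.4977 -0.1489  0.034 ] [ 0.4897 -0.1771  0.034 ] [ 0.5058 -0.1207  0.034 ] [ 0.471  -0.1414  0.034 ] [ 0.5285 -0.1576  0.034 ]
[0.003  0.0018 0.0122]
```

```bash
python3 -m creep '.3 .15 .2 0 0 0;0 0 .3 0 0 0;0 0 .2 0 0 0;0 0 .1 0 0 0;0 0 0 0 0 0;0 0 0 0 0 0' .65
python3 -m creep '0 0 .15 0 0 0;0 0 .15 0 0 0;0 0 0 0 0 0;0 0 0 0 0 0'
python3 - <<'E'
from h import *
p=robot.read_camera('side'); cv2.imwrite('pics/s11c.png',cv2.resize(p['color'][220:330,240:370],None,fx=5,fy=5,interpolation=cv2.INTER_CUBIC))
p=shot('wrist','w11.png')
E
```

```text
time_s: 17.95
tool_pos: [0.4966, -0.1489, 0.0372]
ee_rot: [[-0.962, 0.274, -0.0], [0.274, 0.962, 0.0], [0.0, 0.0, -1.0]]
force: [0.0, 0.8, 0.0]
gripper_width: 0.826
time_s: 18.28
tool_pos: [0.4966, -0.1488, 0.0341]
ee_rot: [[-0.962, 0.274, -0.0], [0.274, 0.962, 0.0], [0.0, 0.0, -1.0]]
force: [-0.3, 0.3, -0.6]
gripper_width: 0.825
```

View pics/w11.png

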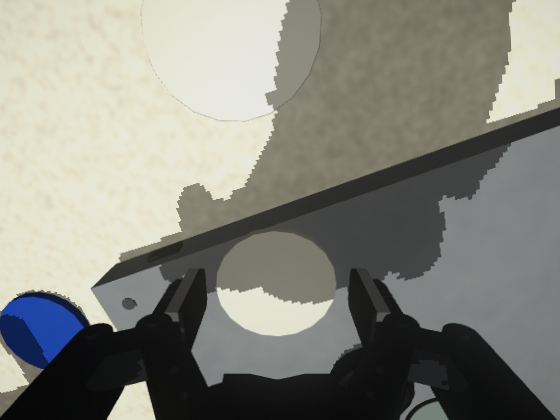

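```bash
python3 -m creep '0 0 .1 0 0 0;0 0 0 0 0 0;0 0 0 0 0 0'
python3 -m creep '0 0 .1 0 0 0;0 0 0 0 0 0;0 0 0 0 0 0'
```

```text
time_s: 18.63
tool_pos: [0.4967, -0.1489, 0.0332]
ee_rot: [[-0.962, 0.274, -0.0], [0.274, 0.962, 0.0], [0.0, 0.0, -1.0]]
force: [-0.2, 0.1, -0.1]
gripper_width: 0.824
time_s: 18.88
tool_pos: [0.4966, -0.1488, 0.0322]
ee_rot: [[-0.962, 0.274, -0.0], [0.274, 0.962, 0.0], [0.0, 0.0, -1.0]]
force: [0.5, 0.5, -0.9]
gripper_width: 0.822
```

```bash
python3 -m creep '0 0 .1 0 0 0;0 0 0 0 0 0;0 0 0 0 0 0'
python3 -m creep '0 0 0 0 0 0;0 0 0 0 0 0;0 0 0 0 0 0;0 0 0 0 0 0;0 0 0 0 0 0;0 0 0 0 0 0' .2 20
python3 - <<'E'
from h import *
p=shot('wrist','w12.png')
E
```

```text
time_s: 19.13
tool_pos: [0.4966, -0.1489, 0.0312]
ee_rot: [[-0.962, 0.274, -0.0], [0.274, 0.962, 0.0], [0.0, 0.0, -1.0]]
force: [-0.2, -0.2, 0.8]
gripper_width: 0.824
time_s: 19.63
tool_pos: [0.4968, -0.1489, 0.0315]
ee_rot: [[-0.962, 0.274, 0.0], [0.274, 0.962, -0.0], [-0.0, 0.0, -1.0]]
force: [-1.5, 1.0, 5.0]
gripper_width: 0.689
```

View pics/w12.png

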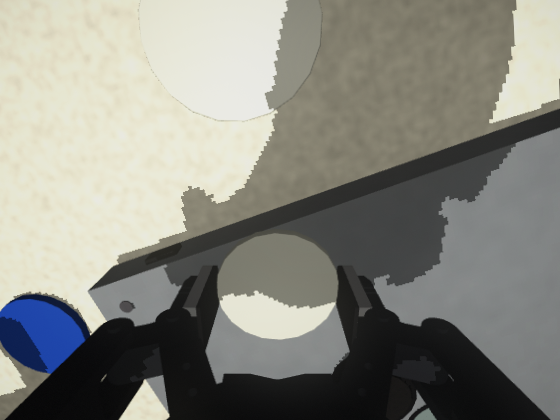

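```bash
python3 -m creep '.1 .3 0 0 0 0;.2 .8 0 0 0 0;.3 1.1 0 0 0 0;.3 1.2 0 0 0 0;.3 1.2 0 0 0 0;.3 1.2 0 0 0 0;.3 1.2 0 0 0 0;.3 1.2 0 0 0 0;.3 1.2 0 0 0 0;.2 .9 0 0 0 0;.2 .6 0 0 0 0;0 .2 0 0 0 0'
python3 -m creep '0 0 0 0 0 0;0 0 0 0 0 0'
python3 - <<'E'
from h import *
p=shot('wrist','w13.png')
p=robot.read_camera('side'); cv2.imwrite('pics/s13c.png',cv2.resize(p['color'][180:330,240:420],None,fx=4,fy=4,interpolation=cv2.INTER_CUBIC))
E
```

```text
time_s: 20.68
tool_pos: [0.5, -0.0328, 0.0315]
ee_rot: [[-0.962, 0.272, -0.0], [0.272, 0.962, -0.001], [-0.0, -0.001, -1.0]]
force: [-1.8, -3.8, 6.4]
gripper_width: 0.689
time_s: 20.85
tool_pos: [0.5, -0.0327, 0.0315]
ee_rot: [[-0.962, 0.273, -0.0], [0.273, 0.962, 0.001], [0.0, 0.001, -1.0]]
force: [-0.5, -1.1, 6.2]
gripper_width: 0.69
```

View pics/w13.png

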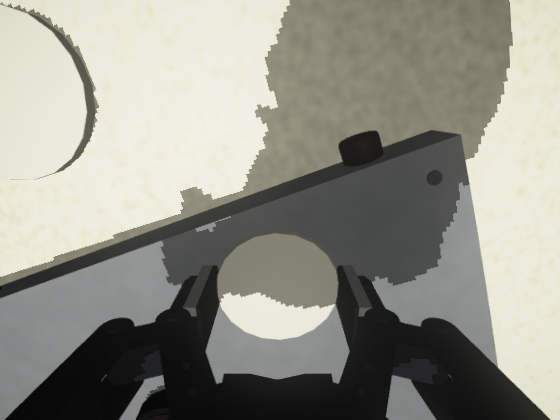

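View pics/s13c.png

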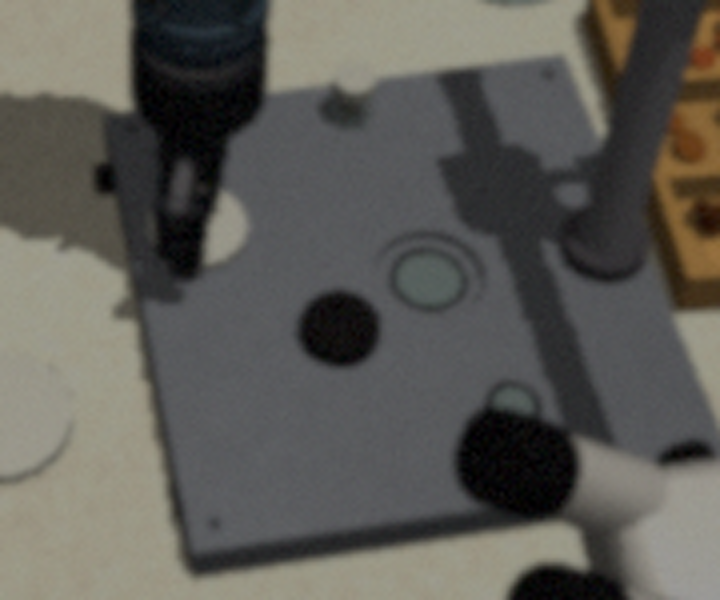

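```bash
python3 -m creep '-.3 0 0 0 0 0;-.7 .2 0 0 0 0;-1 .2 0 0 0 0;-1.1 .3 0 0 0 0;-1.1 .3 0 0 0 0;-1.1 .3 0 0 0 0;-1 .2 0 0 0 0;-.8 .2 0 0 0 0;-.5 .1 0 0 0 0;-.2 0 0 0 0 0;0 0 0 0 0 0;0 0 0 0 0 0'
python3 - <<'E'
from h import *
p=shot('wrist','w14.png')
E
```

```text
time_s: 21.95
tool_pos: [0.5792, -0.0363, 0.0315]
ee_rot: [[-0.962, 0.273, -0.002], [0.273, 0.962, 0.002], [0.002, 0.002, -1.0]]
force: [-2.8, 1.3, 8.6]
gripper_width: 0.689
```

View pics/w14.png

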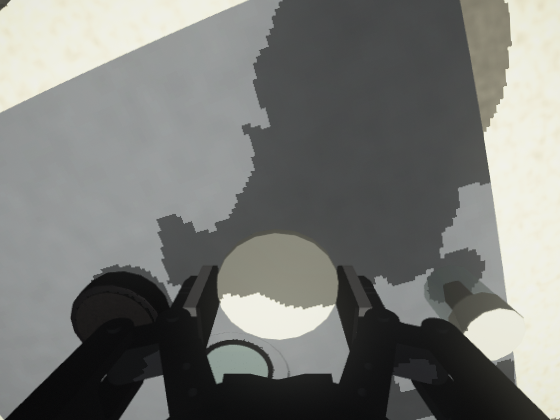

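```bash
python3 -m creep '-.3 0 0 0 0 0;-.5 0 0 0 0 0;-.7 0 0 0 0 0;-.7 0 0 0 0 0;-.6 0 0 0 0 0;-.3 -.1 0 0 0 0;-.1 0 0 0 0 0;0 0 0 0 0 0;0 0 0 0 0 0'
python3 - <<'E'
from h import *
import pickle
p=shot('wrist','w15.png'); o=robot.get_obs(); pickle.dump((p,o['tool_pos'],o['ee_rot']),open('w15.pkl','wb')); print(o['tool_pos'])
E
```

```text
time_s: 22.75
tool_pos: [0.6095, -0.0457, 0.0315]
ee_rot: [[-0.962, 0.273, -0.002], [0.273, 0.962, 0.003], [0.002, 0.002, -1.0]]
force: [-2.7, 0.8, 8.1]
gripper_width: 0.688
[ 0.6095139  -0.04571231  0.03154445]
```

View pics/w15.png

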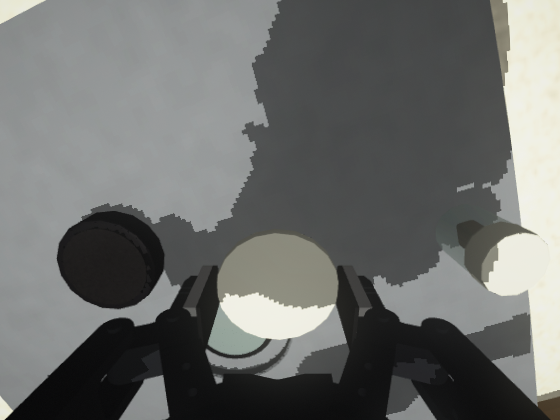

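```bash
python3 - <<'E'
from h import *
import pickle
np.set_printoptions(precision=4,suppress=True)
p,t,R=pickle.load(open('w15.pkl','rb'))
D=(at_z(p,278.5,286,.034)); print('disc',D, at_z(p,218,286,.034),at_z(p,338.5,286,.034),at_z(p,278,233,.034),at_z(p,278,340,.034),'rel tool',R.T@(D-t))
P=np.array([.633,-.078]); a=p['color'].copy()
for r,z,c in((.0315,.028,(0,0,255)),(.0305,.022,(0,255,0)),(.0205,.022,(255,0,0))):
    for th in np.linspace(0,6.283,200):
        u,v=proj(p,[P[0]+r*np.cos(th),P[1]+r*np.sin(th),z])
        if 0<=u<560 and 0<=v<420: a[int(round(v)),int(round(u))]=c
cv2.imwrite('pics/w15o.png',cv2.resize(a[280:420,160:380],None,fx=3.6,fy=3.6,interpolation=cv2.INTER_NEAREST))
E
```

```text
disc [ 0.6103 -0.0446  0.034 ] [ 0.6023 -0.0727  0.034 ] [ 0.6183 -0.0166  0.034 ] [ 0.5836 -0.0373  0.034 ] [ 0.6412 -0.0535  0.034 ] rel tool [-0.0004  0.0013 -0.0025]
```

View pics/w15o.png

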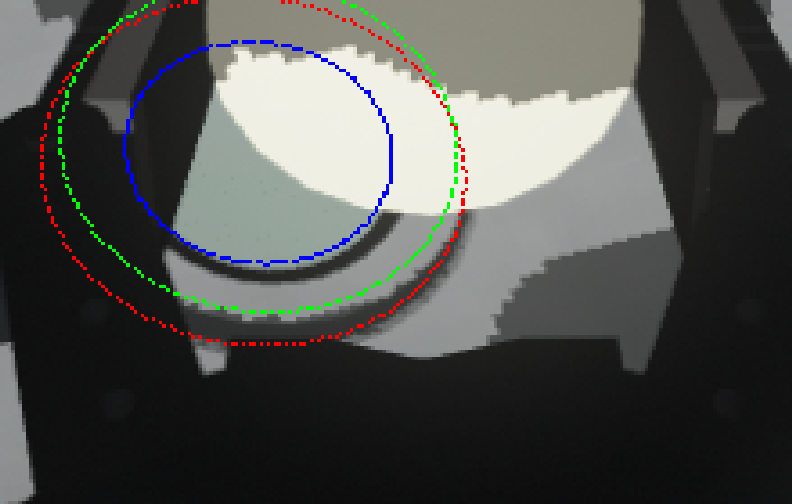

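```bash
python3 -m creep '-.3 -.2 0 0 0 0;-.5 -.4 0 0 0 0;-.6 -.5 0 0 0 0;-.6 -.5 0 0 0 0;-.5 -.5 0 0 0 0;-.4 -.3 0 0 0 0;-.2 -.2 0 0 0 0;0 0 0 0 0 0;0 0 0 0 0 0'
python3 - <<'E'
from h import *
import pickle
np.set_printoptions(precision=4,suppress=True)
p=shot('wrist','w16.png'); o=robot.get_obs(); t,R=o['tool_pos'],o['ee_rot']; pickle.dump((p,t,R),open('w16.pkl','wb')); print(t)
s=shot('side','s16.png')
P=np.array([.633,-.078]); 
def ov(p,crop,f,name):
    a=p['color'].copy()
    for r,z,c in((.0325,.028,(0,0,255)),):
      for th in np.linspace(0,6.283,200):
        u,v=proj(p,[P[0]+r*np.cos(th),P[1]+r*np.sin(th),z])
        if 0<=u<560 and 0<=v<420: a[int(round(v)),int(round(u))]=c
    x0,y0,x1,y1=crop
    cv2.imwrite(name,cv2.resize(a[y0:y1,x0:x1],None,fx=f,fy=f,interpolation=cv2.INTER_NEAREST))
ov(p,(160,210,400,390),3.3,'pics/w16o.png')
ov(s,(290,190,410,290),6,'pics/s16o.png')
E
```

```text
time_s: 23.55
tool_pos: [0.6325, -0.0784, 0.0314]
ee_rot: [[-0.962, 0.273, -0.001], [0.273, 0.962, 0.004], [0.003, 0.004, -1.0]]
force: [-1.4, 3.8, 7.4]
gripper_width: 0.686
[ 0.6325 -0.0783  0.0314]
```

View pics/w16o.png

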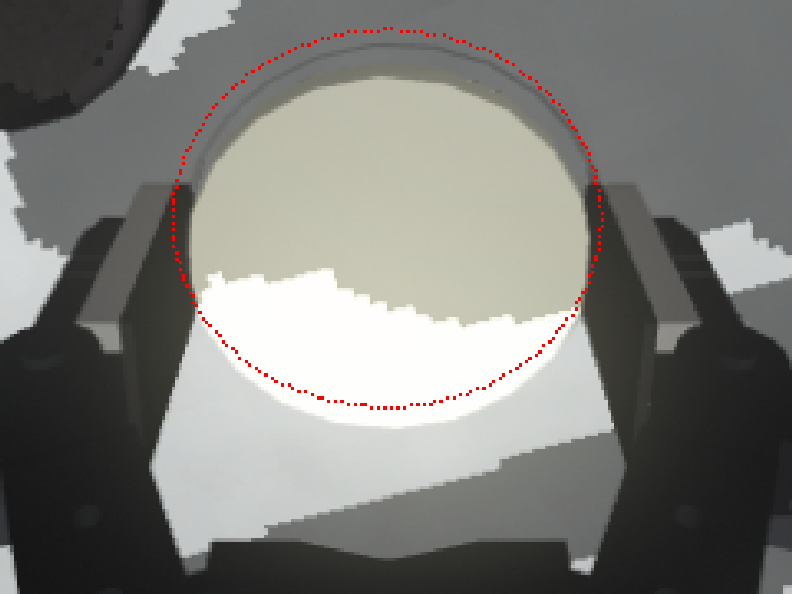

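View pics/s16o.png

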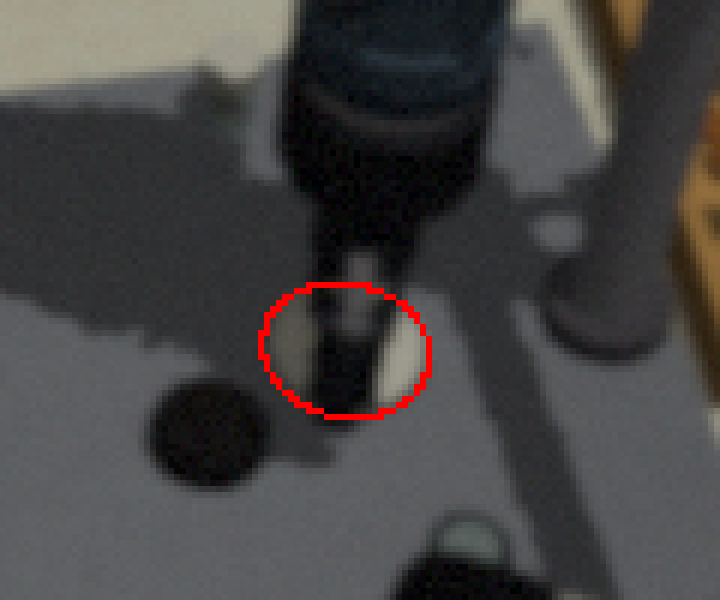

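```bash
python3 - <<'E'
from h import *
import pickle
p,t,R=pickle.load(open('w16.pkl','rb'))
a=p['color'][215:275,205:350]; g=cv2.cvtColor(a,cv2.COLOR_BGR2GRAY).astype(float)
g=np.clip((g-40)/(150-40)*255,0,255).astype(np.uint8)
cv2.imwrite('pics/w16z.png',cv2.resize(g,None,fx=5.5,fy=5.5,interpolation=cv2.INTER_NEAREST))
print(p['color'][215:245,277].tolist())
E
```

```text
[[113, 114, 112], [115, 115, 113], [116, 116, 114], [117, 118, 115], [117, 117, 115], [117, 118, 115], [116, 117, 115], [115, 116, 114], [96, 97, 96], [111, 112, 111], [116, 116, 115], [117, 118, 117], [116, 117, 116], [115, 117, 116], [108, 118, 117], [108, 119, 120], [109, 120, 121], [111, 123, 124], [146, 161, 162], [172, 188, 189], [171, 188, 189], [172, 188, 189], [173, 189, 190], [172, 188, 189], [173, 188, 190], [172, 189, 189], [172, 189, 190], [172, 189, 190], [172, 189, 190], [173, 190, 191]]
```

View pics/w16z.png

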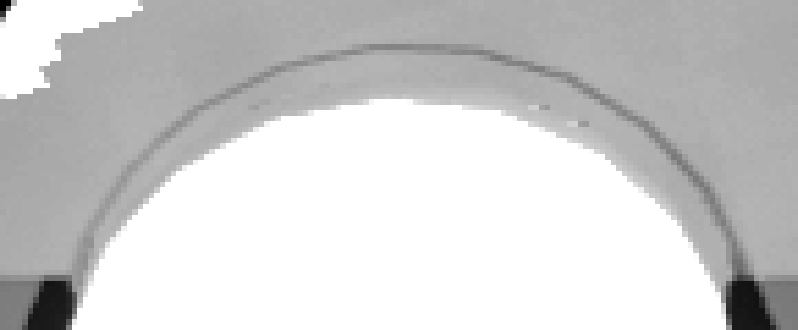

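```bash
python3 - <<'E'
from h import *
import pickle
np.set_printoptions(precision=4,suppress=True)
p,t,R=pickle.load(open('w16.pkl','rb'))
f=lambda u,v,z:(R.T@(at_z(p,u,v,z)-t))[:2]*1000
print('rim out',f(276,222.7,.028),'rim in',f(276,224,.027),'disc bot',f(276,228.7,.028),'disc top',f(276,232.8,.034))
# rim arc points from zoom pic
Z=[(85,235),(130,165),(200,105),(285,67),(375,46),(480,50),(570,76),(645,125),(705,188),(738,255)]
pts=np.array([f((x+.5)/5.5-.5+205,(y+.5)/5.5-.5+215,.0278) for x,y in Z])
def fit(pts,r):
    from scipy.optimize import least_squares
    return least_squares(lambda q:np.hypot(*(pts-q[:2]).T)-r,[0,0]).x
print('rim fit',fit(pts,32.0),np.hypot(*(pts-fit(pts,32.)).T))
E2=[(105,245),(178,170),(285,118),(380,98),(500,110),(605,155),(680,218),(722,290)]
pts=np.array([f((x+.5)/5.5-.5+205,(y+.5)/5.5-.5+215,.034) for x,y in E2])
print('disc fit',fit(pts,30),np.hypot(*(pts-fit(pts,30)).T))
pts=np.array([f(160+x/3.3,210+y/3.3,.034) for x,y in [(190,240),(588,240),(387,76),(390,428),(480,414),(300,408)]])
print('disc fit2',fit(pts,30),np.hypot(*(pts-fit(pts,30)).T))
E
```

```text
rim out [30.0296  0.0978] rim in [29.004   0.0947] disc bot [27.0098  0.0963] disc top [27.3644  0.1118]
rim fit [-2.0266  1.4784] [31.97   32.0457 32.0126 31.7747 31.9879 32.0648 32.2261 31.9884 32.0188
 31.8069]
disc fit [-2.3636  0.9455] [30.2123 30.064  29.7891 29.9797 29.9383 29.9828 30.1794 30.0374]
disc fit2 [-2.5991  1.2761] [29.5954 29.0952 29.8559 29.7275 30.493  29.4438]
```

```bash
python3 -m creep '.04 .03 0 0 0 0;0 0 0 0 0 0;0 0 0 0 0 0'
python3 -m creep '0 0 0 0 0 0;0 0 0 0 0 0;0 0 0 0 0 0;0 0 0 0 0 0;0 0 0 0 0 0;0 0 0 0 0 0' .55
python3 - <<'E'
from h import *
p=shot('wrist','w17.png')
E
```

```text
time_s: 23.9
tool_pos: [0.6325, -0.0783, 0.0314]
ee_rot: [[-0.962, 0.273, -0.001], [0.273, 0.962, 0.003], [0.002, 0.003, -1.0]]
force: [-1.5, 3.1, 7.0]
gripper_width: 0.69
time_s: 24.4
tool_pos: [0.6328, -0.0813, 0.031]
ee_rot: [[-0.962, 0.274, -0.0], [0.274, 0.962, 0.0], [0.001, 0.0, -1.0]]
force: [-0.0, -0.0, 0.5]
gripper_width: 0.781
```

View pics/w17.png

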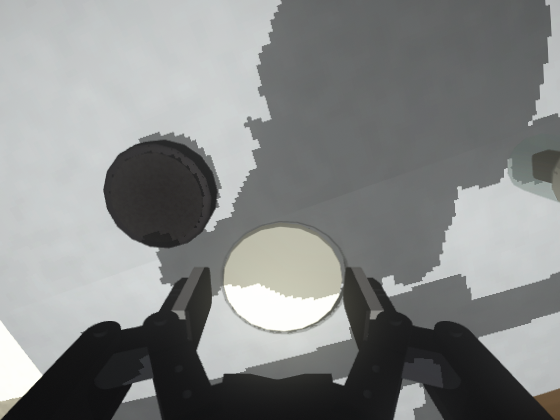

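```bash
python3 -m creep '0 0 -.5 0 0 0;0 0 -1 0 0 0;0 0 -2 0 0 0;0 0 -3 0 0 0;0 0 -3 0 0 0;0 0 -2.5 0 0 0;0 0 -1.5 0 0 0;.5 0 -.5 0 0 0;1.5 0 0 0 0 0;2.5 0 0 0 0 0;2 0 0 0 0 0;1 0 0 0 0 0'
python3 -m creep '0 0 0 0 0 0;0 0 0 0 0 0'
python3 - <<'E'
from h import *
np.set_printoptions(precision=4,suppress=True)
p=shot('wrist','w18.png'); s=shot('side','s18.png')
for i in range(0,1):
    for q,n in((p,'w'),(s,'s')):
        u0,v0=proj(q,[.633,-.079,.028]); print(n,u0,v0)
        for dx,dy in[(0,0),(.02,0),(-.02,0),(0,.02),(0,-.02),(.05,0),(0,.05),(0,-.05)]:
            u,v=proj(q,[.633+dx,-.079+dy,.028]); print(dx,dy,at_depth(q,u,v))
c=cv2.resize(s['color'][190:290,280:400],None,fx=6,fy=6,interpolation=cv2.INTER_CUBIC); cv2.imwrite('pics/s18c.png',c)
E
```

```text
time_s: 25.45
tool_pos: [0.5577, -0.0599, 0.1708]
ee_rot: [[-0.962, 0.274, -0.003], [0.274, 0.962, 0.001], [0.003, 0.0, -1.0]]
force: [0.2, 0.6, 1.3]
gripper_width: 0.775
time_s: 25.62
tool_pos: [0.5603, -0.0607, 0.1712]
ee_rot: [[-0.962, 0.274, -0.0], [0.274, 0.962, 0.0], [0.0, 0.0, -1.0]]
force: [-0.3, -0.1, -0.1]
gripper_width: 0.772
w 278.5957087051901 272.6013837483929
0 0 [ 0.6331 -0.079   0.0277]
0.02 0 [ 0.6527 -0.0789  0.0284]
-0.02 0 [ 0.6127 -0.0789  0.0287]
0 0.02 [ 0.6329 -0.059   0.0282]
0 -0.02 [ 0.6332 -0.0991  0.0275]
0.05 0 [ 0.6841 -0.0792  0.0264]
0 0.05 [ 0.6329 -0.029   0.0283]
0 -0.05 [ 0.6329 -0.129   0.0281]
s 347.24118331140403 248.02075988335798
0 0 [ 0.6333 -0.078   0.0266]
0.02 0 [ 0.6541 -0.0759  0.0236]
-0.02 0 [ 0.6135 -0.0772  0.0255]
0 0.02 [ 0.6339 -0.0562  0.0241]
0 -0.02 [ 0.6331 -0.0988  0.0277]
0.05 0 [ 0.6835 -0.0777  0.0261]
0 0.05 [ 0.6324 -0.0311  0.0307]
0 -0.05 [ 0.633 -0.129  0.028]
```

View pics/w18.png

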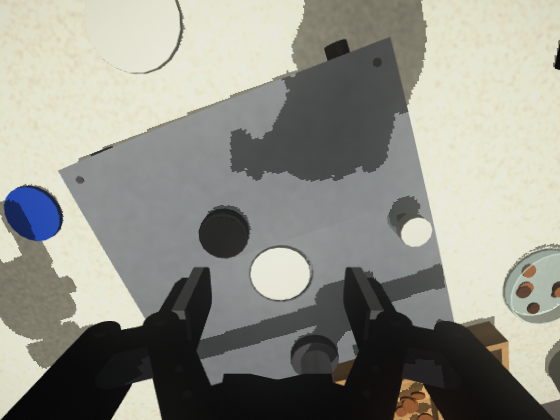

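View pics/s18c.png

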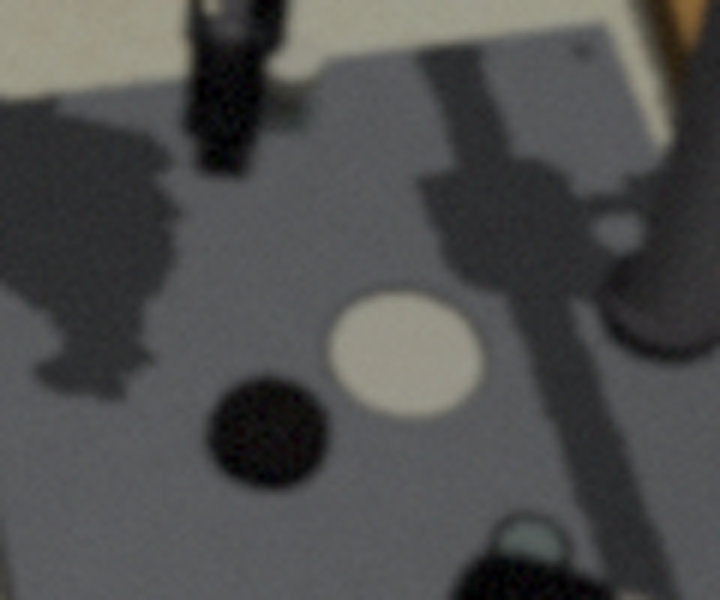

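```bash
python3 -m creep '1 0 -1 0 0 0;2 1 -1 0 0 0;3 2 0 0 0 0;3 2 0 0 0 0;2 2 0 0 0 0;1 1 0 0 0 0;0 0 0 0 0 0;0 0 0 0 0 0'
python3 - <<'E'
from h import *
s=shot('side','s19.png'); a=cv2.imread('pics/side0.png'); d=cv2.absdiff(a,s['color']).max(axis=2)
cv2.imwrite('pics/d19.png',np.hstack([cv2.convertScaleAbs(s['color'],alpha=1.3)[80:,100:500],cv2.cvtColor(np.clip(d*3,0,255).astype(np.uint8),cv2.COLOR_GRAY2BGR)[80:,100:500]]))
t=shot('top','t19.png')
E
```

```text
time_s: 26.38
tool_pos: [0.4676, 0.0493, 0.192]
ee_rot: [[-0.962, 0.273, 0.001], [0.273, 0.962, -0.0], [-0.001, -0.0, -1.0]]
force: [1.1, -0.1, -0.6]
gripper_width: 0.775
```

View pics/d19.png

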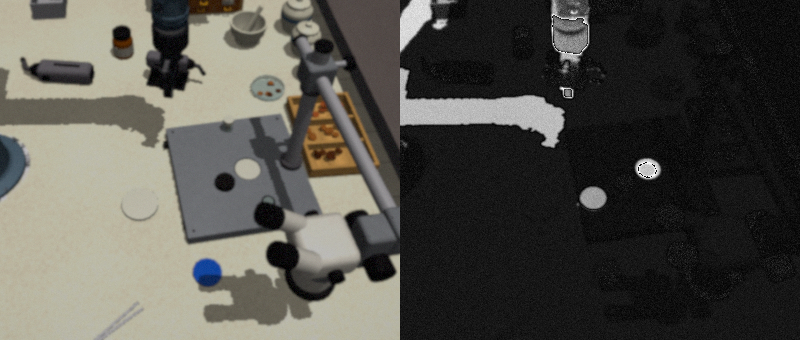

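View pics/t19.png

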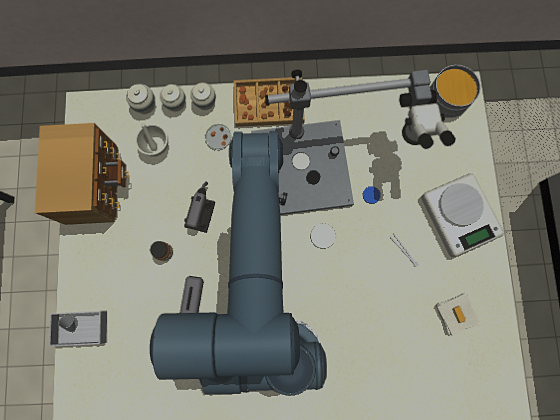

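The difference picture shows only the disc's move, the arm and its shadow. The blower is back on its rest at (198,207) in the top view, and nothing else has moved.

```bash
python3 -c "
from bench import robot
print(robot.finish_job())"
```

```text
the job is handed in; nothing more can be done
None
```

The job was handed in at about 26.5 s of the 67 s allowed. The dust was blown out, the blower is back on its rest, and the small white disc sits flush in the pocket.

- **Blowing:** I held the nozzle still for about 2 s, roughly 46 mm from the pocket, with its jet within about 2–3 mm of the pocket's middle by measurement. I then laid the blower back in its saddles, with about 4 N of contact force before letting go. The side picture shows it back in place.
- **Disc:** I gripped it lightly by its sides and slid it along the stage, under about 5–9 N of downward load. The path went round the lens cap on the left, and I released the disc over the pocket.
- **Last checks:** Wrist-camera depth on the disc was 27.5–28.7 mm against 28 mm for the stage, so flush and level. Comparing side pictures from before and after, only the disc had moved, apart from the arm and its shadow; the part of the bench behind the arm could not be compared.

**Disagreements:**
- The side camera's depth on the disc was noisier, 23.6–27.7 mm.
- Its depth on the surrounding stage was also off, 26–31 mm, so I relied on the wrist view.
- Just before release the disc had caught on the pocket's rim. The commanded position was about 3 mm further on, so the hand moved that far sideways when the fingers opened and the disc dropped in.

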